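# Load weighing bottles into a latched sliding-lid desiccator box

## Task

Put all the low glass weighing bottles that stand on the bench into the white desiccator box and lock it: slide the lid fully open and lock it open with the push-push latch before any bottle goes in, set every bottle down gently and upright on the floor of the bay, and leave the lid locked open until they are all in; then free the latch, slide the lid fully shut and lock it shut. Every full press of the latch button changes it over, from locked (standing low) to free (standing high) or back; at the start the lid is shut and locked. Leave the petri dish and the timer alone.

Things in the scene. Friction and masses are not known exactly. Their poses are not given: they have to be found in the camera images.
- box: White desiccator box, 232 x 328 mm, fixed. Origin: at bench level under the centre of its bay; x to the latch side (away from the robot at yaw 0), y the way the lid opens, z up. Walls 74 mm high; guide rails along both long sides, 86 mm high, to x = +-122 mm. Bay end wall to y = -82 mm; from y = +70 to +246 a closed chamber 74 mm high, over which the lid slides.
- bay_floor (a point): Centre of the bay's floor, 6 mm above the bench; axes as the box's. The bay measures 216 mm in x by 140 mm in y inside, with straight walls; it holds five bottles, for instance at x = -80, 0, 80 mm with y = -28 and at x = -40, 32 mm with y = +20. The latch head overhangs the corner beyond x = 80, y = 65.
- lid (a joint): Travel of the grey lid along the box's y, m: 0 = shut, 0.150 = fully open (end stops). Stays where left, 1.5 N to slide; top 82 mm above the bench. A strip on it, 14 mm high, has two 13 mm gaps for the 9 mm latch bolt, one for shut and one for fully open (2 mm play each way). Elsewhere the bolt meets the strip and cannot lock. Locked, the lid cannot slide.
- lid_grip (a point): Centre of the black grip bar on the lid: 70 mm long in the box's x, 14 mm wide in y, 30 mm high (from 82 to 112 mm above the bench), free on all sides. With the lid shut it lies at x = -20, y = -45 mm of the box; it moves with the lid.
- latch (a joint): How far the latch button is pressed down, m: about 0 = free (bolt up), about 0.0143 = locked (bolt down), 0.021 = full stroke (stop). Push it down to the stop (past 0.0205) and let go right up: it stays in the other state. Spring 2 N at the top, 4.5 N at full stroke, 7 to 8 N to be sure of the stop. At the start it is locked.
- latch_top (a point): Centre of the top of the black round latch button, 26 mm across, pressed straight down. It stands on an aluminium head (52 x 34 mm, top 136 mm above the bench) over the far long side of the box, at x = +98, y = +82 mm of the box. Its top is 162.5 mm above the bench when free, 148 mm locked, 141.5 mm at full stroke.
- bottle_0_mid (a point): Low glass weighing bottle, 46 mm high, 80 g, its lid fixed: body 44 mm across, lid 49 mm across from 24 to 30 mm up, and on it a knob 16 mm across from 30 to 46 mm up. Stands upright on the bench. The point is its centre, 23 mm above its underside; z is its upward axis. Three to five bottles are there in a run, the rest absent.
- bottle_1_mid (a point): Low glass weighing bottle, 46 mm high, 80 g, its lid fixed: body 44 mm across, lid 49 mm across from 24 to 30 mm up, and on it a knob 16 mm across from 30 to 46 mm up. Stands upright on the bench. The point is its centre, 23 mm above its underside; z is its upward axis. Three to five bottles are there in a run, the rest absent.
- bottle_2_mid (a point): Low glass weighing bottle, 46 mm high, 80 g, its lid fixed: body 44 mm across, lid 49 mm across from 24 to 30 mm up, and on it a knob 16 mm across from 30 to 46 mm up. Stands upright on the bench. The point is its centre, 23 mm above its underside; z is its upward axis. Three to five bottles are there in a run, the rest absent.
- bottle_3_mid (a point): Low glass weighing bottle, 46 mm high, 80 g, its lid fixed: body 44 mm across, lid 49 mm across from 24 to 30 mm up, and on it a knob 16 mm across from 30 to 46 mm up. Stands upright on the bench. The point is its centre, 23 mm above its underside; z is its upward axis. Three to five bottles are there in a run, the rest absent.
- bottle_4_mid (a point): Low glass weighing bottle, 46 mm high, 80 g, its lid fixed: body 44 mm across, lid 49 mm across from 24 to 30 mm up, and on it a knob 16 mm across from 30 to 46 mm up. Stands upright on the bench. The point is its centre, 23 mm above its underside; z is its upward axis. Three to five bottles are there in a run, the rest absent.
- petri: Petri dish, 60 mm across, 15 mm high, a bystander; origin at the centre of its underside.
- timer: White lab timer, 58 x 64 x 19 mm, lying flat, a bystander; origin at the centre of its underside.
Mind the look-alikes: they are no part of the job. Leave any brown look-alike of the part that bears bottle_2_mid alone.

How it is judged:
On the way, in this order (a step that is already met when the one before it is completed fails the run):
1. the lid is fully open and locked open, with no bottle in the bay yet (value of joint lid above 0.145 m and value of joint latch between 0.0115 and 0.0175 m and not (x of bottle_0_mid in the frame of box between -0.108 and 0.108 m and y of bottle_0_mid in the frame of box between -0.07 and 0.07 m and z of bottle_0_mid in the frame of box between 0.022 and 0.036 m and angle between bottle_0_mid's own z axis and vertical below 0.15 rad) and not (x of bottle_1_mid in the frame of box between -0.108 and 0.108 m and y of bottle_1_mid in the frame of box between -0.07 and 0.07 m and z of bottle_1_mid in the frame of box between 0.022 and 0.036 m and angle between bottle_1_mid's own z axis and vertical below 0.15 rad) and not (x of bottle_2_mid in the frame of box between -0.108 and 0.108 m and y of bottle_2_mid in the frame of box between -0.07 and 0.07 m and z of bottle_2_mid in the frame of box between 0.022 and 0.036 m and angle between bottle_2_mid's own z axis and vertical below 0.15 rad) and not (x of bottle_3_mid in the frame of box between -0.108 and 0.108 m and y of bottle_3_mid in the frame of box between -0.07 and 0.07 m and z of bottle_3_mid in the frame of box between 0.022 and 0.036 m and angle between bottle_3_mid's own z axis and vertical below 0.15 rad) and not (x of bottle_4_mid in the frame of box between -0.108 and 0.108 m and y of bottle_4_mid in the frame of box between -0.07 and 0.07 m and z of bottle_4_mid in the frame of box between 0.022 and 0.036 m and angle between bottle_4_mid's own z axis and vertical below 0.15 rad)), for 0.3 s.
2. all bottles stand upright on the floor of the bay, let go, with the lid still locked open (value of joint lid above 0.145 m and value of joint latch between 0.0115 and 0.0175 m and x of bottle_0_mid in the frame of box between -0.108 and 0.108 m and y of bottle_0_mid in the frame of box between -0.07 and 0.07 m and z of bottle_0_mid in the frame of box between 0.022 and 0.036 m and angle between each of bottle_0_mid, bottle_1_mid, bottle_2_mid, bottle_3_mid, bottle_4_mid's own z axis and vertical below 0.15 rad and x of bottle_1_mid in the frame of box between -0.108 and 0.108 m and y of bottle_1_mid in the frame of box between -0.07 and 0.07 m and z of bottle_1_mid in the frame of box between 0.022 and 0.036 m and x of bottle_2_mid in the frame of box between -0.108 and 0.108 m and y of bottle_2_mid in the frame of box between -0.07 and 0.07 m and z of bottle_2_mid in the frame of box between 0.022 and 0.036 m and x of bottle_3_mid in the frame of box between -0.108 and 0.108 m and y of bottle_3_mid in the frame of box between -0.07 and 0.07 m and z of bottle_3_mid in the frame of box between 0.022 and 0.036 m and x of bottle_4_mid in the frame of box between -0.108 and 0.108 m and y of bottle_4_mid in the frame of box between -0.07 and 0.07 m and z of bottle_4_mid in the frame of box between 0.022 and 0.036 m and contact force between the fingers and bottle_0 below 0.5 N and contact force between the fingers and bottle_1 below 0.5 N and contact force between the fingers and bottle_2 below 0.5 N and contact force between the fingers and bottle_3 below 0.5 N and contact force between the fingers and bottle_4 below 0.5 N), for 0.3 s.
At the end, for the whole second after the job is handed in: The lid is shut (within 4 mm of its stop), the latch button is down in its locked position (joint between 11.5 and 17.5 mm), and every bottle present stands upright (within 0.15 rad) and at rest on the floor of the bay (value of joint lid below 0.004 m and value of joint latch between 0.0115 and 0.0175 m and x of bottle_0_mid in the frame of box between -0.108 and 0.108 m and y of bottle_0_mid in the frame of box between -0.07 and 0.07 m and z of bottle_0_mid in the frame of box between 0.022 and 0.036 m and angle between each of bottle_0_mid, bottle_1_mid, bottle_2_mid, bottle_3_mid, bottle_4_mid's own z axis and vertical below 0.15 rad and x of bottle_1_mid in the frame of box between -0.108 and 0.108 m and y of bottle_1_mid in the frame of box between -0.07 and 0.07 m and z of bottle_1_mid in the frame of box between 0.022 and 0.036 m and x of bottle_2_mid in the frame of box between -0.108 and 0.108 m and y of bottle_2_mid in the frame of box between -0.07 and 0.07 m and z of bottle_2_mid in the frame of box between 0.022 and 0.036 m and x of bottle_3_mid in the frame of box between -0.108 and 0.108 m and y of bottle_3_mid in the frame of box between -0.07 and 0.07 m and z of bottle_3_mid in the frame of box between 0.022 and 0.036 m and x of bottle_4_mid in the frame of box between -0.108 and 0.108 m and y of bottle_4_mid in the frame of box between -0.07 and 0.07 m and z of bottle_4_mid in the frame of box between 0.022 and 0.036 m and linear speed of each of bottle_0, bottle_1, bottle_2, bottle_3, bottle_4 below 0.02 m/s); the robot touches nothing.
It fails at once if the petri dish or the timer is moved by more than 30 mm (distance of any of petri, timer from where it was at the start of the episode above 0.03 m).
It fails at once if a bottle is dropped into the bay (falls faster than 0.85 m/s below the rim) ((x of bottle_0_mid in the frame of box between -0.108 and 0.108 m and y of bottle_0_mid in the frame of box between -0.07 and 0.07 m and z of bottle_0_mid in the frame of box below 0.08 m and linear speed of bottle_0 above 0.85 m/s) or (x of bottle_1_mid in the frame of box between -0.108 and 0.108 m and y of bottle_1_mid in the frame of box between -0.07 and 0.07 m and z of bottle_1_mid in the frame of box below 0.08 m and linear speed of bottle_1 above 0.85 m/s) or (x of bottle_2_mid in the frame of box between -0.108 and 0.108 m and y of bottle_2_mid in the frame of box between -0.07 and 0.07 m and z of bottle_2_mid in the frame of box below 0.08 m and linear speed of bottle_2 above 0.85 m/s) or (x of bottle_3_mid in the frame of box between -0.108 and 0.108 m and y of bottle_3_mid in the frame of box between -0.07 and 0.07 m and z of bottle_3_mid in the frame of box below 0.08 m and linear speed of bottle_3 above 0.85 m/s) or (x of bottle_4_mid in the frame of box between -0.108 and 0.108 m and y of bottle_4_mid in the frame of box between -0.07 and 0.07 m and z of bottle_4_mid in the frame of box below 0.08 m and linear speed of bottle_4 above 0.85 m/s)).
Of bottle_0, bottle_1, bottle_2, bottle_3, bottle_4 only 3 to 5 are there at a start; the rules pass over those that are not, and their reading is None.
At some moment in a run one of bottle_0, bottle_1, bottle_2, bottle_3, bottle_4 may be knocked a few centimetres aside while the robot is not near it.
It also fails if it takes over 210 s, if anything falls off the work surface, if the arm or the gripper's body presses on something with over 40 N, if the wrist force passes 120 N, or if a joint passes its speed limit or range.

## Robot

A 6-joint arm with a two-finger parallel gripper is mounted at the origin on a cart in front of the work surface, level with it; the furniture and walls round the work are solid. World frame = base frame: x ahead of the robot, y to its left, z up, the work surface at z = 0. Lengths are in m, angles in rad, forces in N, time in s.
With the tool pointing down it reaches from about 0.325 to 1 m from the base axis. Payload 5.1 kg.
Tool frame: the origin (TCP) lies midway between the tips of the shut fingers; the grasp point (between the pads) lies 19 mm behind it; z points along the fingers, y is the line along which they close (so a half turn about z gives the same grasp; the last joint's range is limited). The gripper opens to 85 mm and grips with 20 to 120 N. Pads are 22 mm wide; open, the fingers measure 114 mm over their backs; the gripper's body (76 mm by 85 mm) begins 54 mm behind the grasp point. The pads swing forward as they close: fully open they stand 13 mm farther back than shut.
Start: joints at [-1.248, 0.124, 1.65, -0, 1.367, -0.083], TCP at [0.257, -0.597, 0.231] pointing down, gripper open.
Joint ranges: [-2.61, 2.61], [-1.02, 2.33], [0.03, 2.71], [-1.35, 4.49], [0.32, 2.68], [-2.91, 2.91]. Speed limits (rad/s): [2.57, 2.57, 3.14, 3.14, 3.14, 3.14].

## Interface

Orientations are given as a rotation vector (axis times angle).
In Python, from rig import ctrl gives the robot as it stands.
- The arm moves only by the tool move_arm, never from a script. Its arguments are lists of equal length, an entry for each row: "grip": the gripper's target within -1 to 1 (shut at 1, half-way at 0, fully open at -1); "xyz": the shift along the tool's x, y, z in mm, a list of three; "rot": the turn, a rotation vector about the tool's x, y, z in degrees, a list of three. In form: {"grip": [grip, ...], "xyz": [[tx, ty, tz], ...], "rot": [[ax, ay, az], ...]}. A call has 1 to 12 rows; each row is the pose to reach, as a shift and turn from the pose commanded when the call began, along the tool's axes at that moment; what a row does not reach only later rows make up. A row lasts 1/12 s, in which the tool goes at most 41.7 mm and 7.16 degrees, less where a joint would pass 70% of its speed; a pose out of reach is approached as far as the arm can. A call with a gripper value outside its range is refused whole. The fingers move at their own pace and stop on an object; the grip force is fixed at half the most. Time passes only in rows, so rows that repeat a pose let the fingers close. It gives the time, the measured TCP pose, the force, the opening and the grip force at its end, in the units of the state.
- ctrl.state(): the state, without advancing time (a new reading comes with each control period).
- ctrl.camera(name): name is "side" or "top"; returns the picture (420x560x3 uint8, red, green, blue); there is no depth.
- ctrl.camera_params(name): a dict with "K" (3x3 intrinsics, pixels), "eye" and "attitude" of the camera in the world. Camera axes: x right, y up, looking along -z (the intrinsics and any distortion apply to the point x, -y, -z); pixel columns grow to the right and rows downward; lengths in m; the calibration is good to about 2 mm. A picture is of the moment at which its call begins. camera_params takes no time and is no camera call.
- ctrl.finish_job(): hands the job in; it is judged then, once.
The state is a dict: "clock": time; "joint_pos": joint angles; "qd": joint speeds; "tau": joint torques, N m; "tool_pos": TCP position; "ee_rot": TCP orientation; "contact_force": force on the tool from outside, world axes, zero at the start; "torque": the same for the moment, N m; "opening": opening from 0.0 (shut) to 1.0 (fully open); "gripper_force": force on a finger pad.
Only numpy, scipy, OpenCV 4.12 (cv2) and the standard library are available. Lean on these libraries where they do the work, as an engineer would, in place of code of your own. Each camera call takes 0.05 s, during which the arm holds its last target. There are 200 camera calls.

## Working session

There is one attempt and no reset: what is moved stays moved. The work goes in short steps, Python scripts to look and compute and a tool call to move; the robot and the scene stay as the last step left them, time stands still between calls to the robot, and variables do not carry over. Pictures are saved under pics/ and viewed, at most 14 in all, crops included, and the job is handed in when it is done.

Besides the shell and the picture viewer there is one more tool, called after ">>>" as name(argument=value, ...) on one line, values as JSON. move_arm: Moves the arm, as the interface text tells. Its arguments: {"type":"object","properties":{"grip":{"type":"array","items":{"type":"number"}},"xyz":{"type":"array","items":{"type":"array","items":{"type":"number"}}},"rot":{"type":"array","items":{"type":"array","items":{"type":"number"}}}},"required":["grip","xyz","rot"]}

```bash
mkdir -p pics
cat > h.py <<'E'
import numpy as np, cv2
from rig import ctrl
from scipy.spatial.transform import Rotation as R
def snap(n,f): 
    im=ctrl.camera(n); cv2.imwrite('pics/'+f,im[:,:,::-1]); return im
def cam(n):
    p=ctrl.camera_params(n); A=np.array(p['attitude'],float)
    if A.shape!=(3,3): A=R.from_rotvec(A).as_matrix() if A.size==3 else R.from_quat(A).as_matrix()
    return np.array(p['K'],float),np.array(p['eye'],float),A,p
def px2w(n,u,v,z):
    K,e,A,p=cam(n); d=np.linalg.inv(K)@[u,v,1]; d=A@[d[0],-d[1],-d[2]]
    return e+d*(z-e[2])/d[2]
def w2px(n,P):
    K,e,A,p=cam(n); c=A.T@(np.array(P)-e); q=K@[c[0],-c[1],-c[2]]; return q[:2]/q[2]
E
python3 - <<'E'
from h import *
for n in('top','side'):
    im=snap(n,n+'0.png'); print(ctrl.camera_params(n))
s=ctrl.state(); print(s['clock'],s['tool_pos'],s['ee_rot'],s['contact_force'])
E
```

```text
{'K': array([[391.07904718,   0.        , 282.67837039],
       [  0.        , 391.07904718, 212.08122166],
       [  0.        ,   0.        ,   1.        ]]), 'eye': array([ 0.3917539 , -0.11252641,  0.95567545]), 'attitude': array([ 0.12686192, -0.14038713, -1.58950986])}
{'K': array([[399.76749207,   0.        , 279.02585834],
       [  0.        , 399.76749207, 208.07730171],
       [  0.        ,   0.        ,   1.        ]]), 'eye': array([ 0.56821744, -0.79389283,  0.62545512]), 'attitude': array([0.95381031, 0.01298322, 0.05394187])}
0.1 [ 0.2564018  -0.59668178  0.23016398] [-3.07528441e+00 -6.32708558e-01  3.51387620e-04] [-0.31961927 -0.5315934   0.65403668]
```

View pics/top0.png

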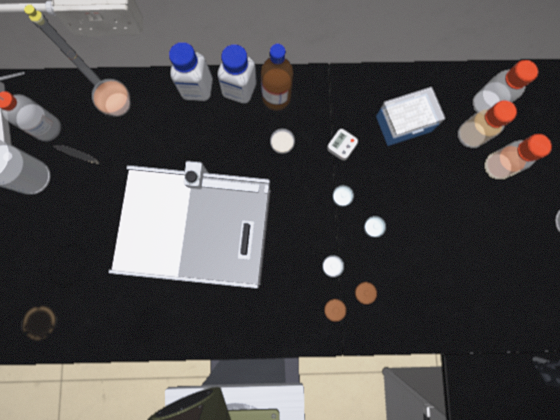

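View pics/side0.png

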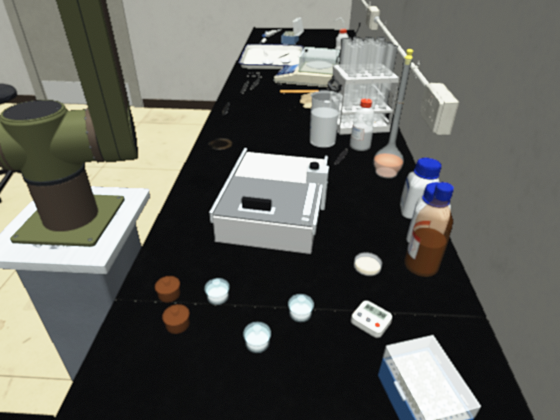

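The top view shows three clear bottles at (343,196), (375,227) and (333,266). The brown pair at (366,293) and (335,310) are the look-alikes. The petri dish is at (283,141) and the timer at (343,144). The box's latch is at (193,175) and its grip bar at (245,240). I'll enlarge crops to confirm.

Run:
```python
from h import *
im=cv2.imread('pics/top0.png')
a=cv2.resize(im[155:295,100:280],None,fx=4.2,fy=4.2,interpolation=cv2.INTER_CUBIC)
b=cv2.resize(im[170:330,300:400],None,fx=3.7,fy=3.7,interpolation=cv2.INTER_CUBIC)
cv2.imwrite('pics/c1.png',a);cv2.imwrite('pics/c2.png',b)
```

```text
(no output)
```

View pics/c1.png

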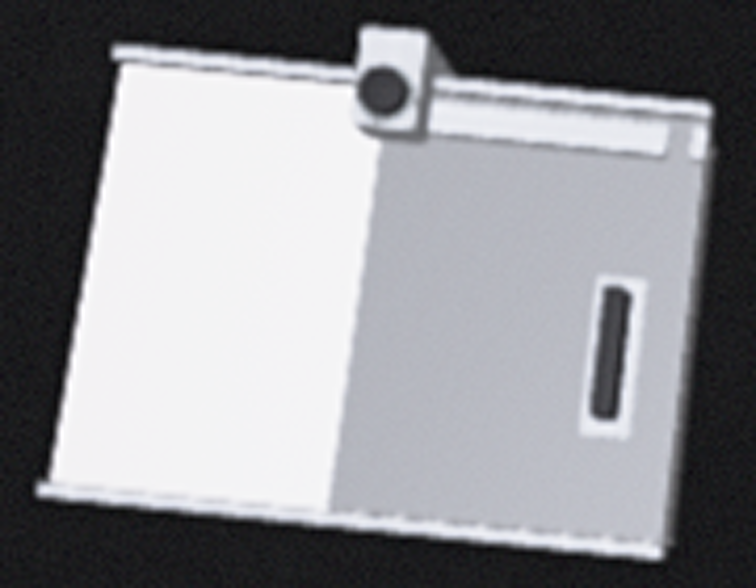

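View pics/c2.png

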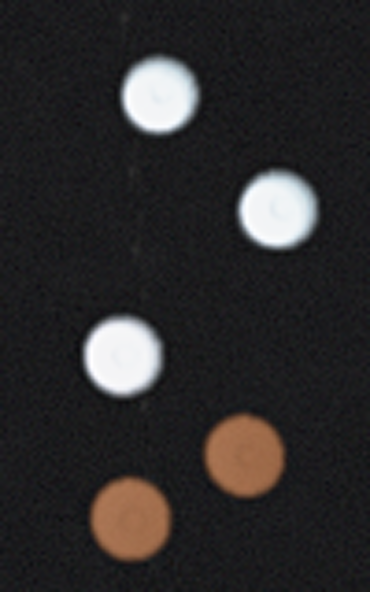

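The crops confirm three clear bottles at crop (160,96), (278,210) and (123,357), and two brown caps that I'll leave alone. The box corners, button (383,91) and bar (612,353) are clear.

Run:
```python
from h import *
from scipy.optimize import least_squares
o=np.array([100,155])
pts=[((113,45),(.122,.246,.086)),((713,103),(.122,-.082,.086)),((38,487),(-.122,.246,.086)),((663,556),(-.122,-.082,.086)),((383,91),(.098,.082,.148)),((612,353),(-.02,-.045,.112))]
def W(p,l): 
    c,s=np.cos(p[2]),np.sin(p[2]); return [p[0]+c*l[0]-s*l[1],p[1]+s*l[0]+c*l[1],l[2]]
f=lambda p:np.concatenate([w2px('top',W(p,l))-(np.array(q)/4.2+o) for q,l in pts])
r=least_squares(f,[.45,0,0],loss='soft_l1'); p=r.x
print('box',p.round(4),np.degrees(p[2]),f(p).round(1))
print('latch',np.round(W(p,(.098,.082,.148)),4),'grip',np.round(W(p,(-.02,-.045,.112)),4))
print(np.round(px2w('top',383/4.2+100,91/4.2+155,.148),4),np.round(px2w('top',612/4.2+100,353/4.2+155,.112),4))
for u,v in((160,96),(278,210),(123,357),(245,455),(131,519)): print(px2w('top',u/3.7+300,v/3.7+170,.03).round(4))
for u,v in((283,141),(343,144)): print(px2w('top',u,v,.017).round(3))
for u,v in((300,303),(257,334),(217,289)): print('side',px2w('side',u,v,.03).round(3))
s=ctrl.state();print(R.from_rotvec(s['ee_rot']).as_matrix().round(3))
```

```text
box [ 0.5055  0.0027 -0.1247] -7.143117505079766 [ 0.8 -0.2 -0.   0.2 -0.   1.5 -0.1  0.4 -0.2 -1.  -0.3 -0.5]
latch [0.6129 0.0718 0.148 ] grip [ 0.48   -0.0395  0.112 ]
[0.6107 0.0715 0.148 ] [ 0.4788 -0.0402  0.112 ]
[ 0.5866 -0.2699  0.03  ]
[ 0.5097 -0.3424  0.03  ]
[ 0.418 -0.238  0.03 ]
[ 0.3553 -0.3119  0.03  ]
[ 0.318  -0.2385  0.03  ]
[ 0.734 -0.128  0.017]
[ 0.723 -0.278  0.017]
side [ 0.589 -0.269  0.03 ]
side [ 0.513 -0.345  0.03 ]
side [ 0.423 -0.243  0.03 ]
[[ 0.919  0.395 -0.001]
 [ 0.395 -0.919  0.002]
 [ 0.    -0.002 -1.   ]]
```

```bash
cat >> h.py <<'E'
BX=np.array([.5045,.0024]); BY=-.1247
def box(x,y):
    c,s=np.cos(BY),np.sin(BY); return BX+[c*x-s*y,s*x+c*y]
def go(x,y,z,yaw=BY):
    s=ctrl.state(); M=R.from_rotvec(s['ee_rot'])
    T=R.from_euler('z',yaw)*R.from_euler('x',np.pi)
    d=M.inv().apply(np.array([x,y,z])-s['tool_pos'])*1000
    print('shift',d.round(1),'rot',np.degrees((M.inv()*T).as_rotvec()).round(2))
def st():
    s=ctrl.state(); M=R.from_rotvec(s['ee_rot']).as_matrix()
    print('t',round(s['clock'],2),'pos',np.round(s['tool_pos'],4),'yaw',np.degrees(np.arctan2(M[1,0],M[0,0])).round(1),'F',np.round(s['contact_force'],1),'open',round(s['opening'],3),'gf',np.round(s['gripper_force'],1),'j',np.round(s['joint_pos'],2))
E
python3 - <<'E'
from h import *
go(.611,.0716,.200)
E
```

```text
shift [ 589.6 -474.    31.2] rot [-1.10e-01  2.00e-02  3.04e+01]
```

>>> move_arm(grip=[1,1,1,1,1,1,1,1,1,1], xyz=[[30,-24,0],[60,-48,0],[90,-72,0],[120,-96,0],[150,-120,0],[180,-144,0],[210,-168,0],[240,-192,0],[270,-216,0],[300,-240,0]], rot=[[0,0,3],[0,0,6],[0,0,9],[0,0,12],[0,0,15],[0,0,18],[0,0,21],[0,0,24],[0,0,27],[0,0,30.4]])

```text
clock: 0.93
tool_pos: [0.4377, -0.2564, 0.2309]
ee_rot: [-3.135, 0.201, 0.001]
contact_force: [0.4, 0.0, 0.2]
opening: -0.001
gripper_force: 0.0
```

```bash
python3 -c "
from h import *
st();go(.611,.0716,.17)"
```

```text
t 0.93 pos [ 0.4377 -0.2564  0.2309] yaw -7.3 F [0.4 0.  0.2] open -0.001 gf 0.0 j [-0.64 -0.2   1.96  0.    1.38  1.06]
shift [ 130.1 -347.3   61. ] rot [-0.01  0.02 -0.17]
```

>>> move_arm(grip=[1,1,1,1,1,1,1,1,1,1,1,1], xyz=[[13,-35,0],[26,-69,0],[39,-104,0],[52,-139,0],[65,-174,0],[78,-208,0],[91,-243,0],[104,-278,0],[117,-312,0],[130,-347,0],[130,-347,35],[130,-347,61]], rot=[[0,0,0],[0,0,0],[0,0,0],[0,0,0],[0,0,0],[0,0,0],[0,0,0],[0,0,0],[0,0,0],[0,0,0],[0,0,0],[0,0,0]])

```text
clock: 1.93
tool_pos: [0.6108, 0.0721, 0.1701]
ee_rot: [-3.136, 0.191, -0.004]
contact_force: [-0.9, -0.1, -2.0]
opening: -0.002
gripper_force: 0.0
```

Run:
```python
from h import *
st();go(.611,.0716,.141)
im=snap('side','s1.png');cv2.imwrite('pics/s1c.png',cv2.resize(im[100:260,200:400,::-1],None,fx=3,fy=3))
```

```text
t 1.93 pos [0.6108 0.0721 0.1701] yaw -7.0 F [-0.9 -0.1 -2. ] open -0.002 gf 0.0 j [0.03 0.09 1.79 0.   1.26 1.72]
shift [ 0.2  0.5 29.1] rot [-0.02 -0.13  0.19]
```

View pics/s1c.png

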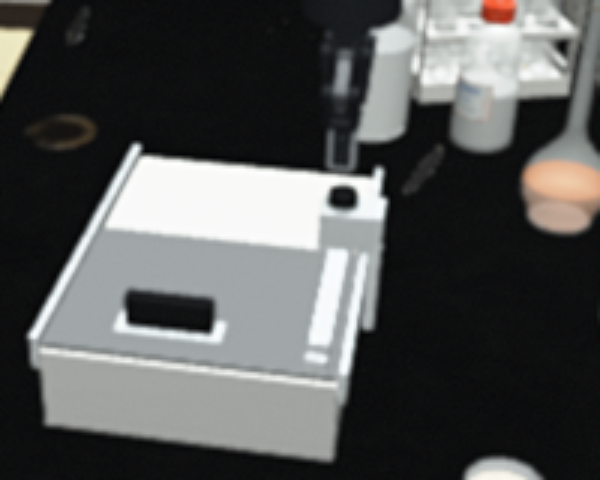

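The shut fingers (crop 341,165) stand above the button (343,195). I'll press it, watching the force.

>>> move_arm(grip=[1,1,1,1,1,1], xyz=[[0,0,15],[0,0,22],[0,0,25],[0,0,28],[0,0,29],[0,0,29]], rot=[[0,0,0],[0,0,0],[0,0,0],[0,0,0],[0,0,0],[0,0,0]])

```text
clock: 2.48
tool_pos: [0.6099, 0.0697, 0.1425]
ee_rot: [-3.135, 0.196, -0.001]
contact_force: [-3.4, 0.9, 4.7]
opening: 0.0
gripper_force: 2.0
```

>>> move_arm(grip=[1,1,1,1], xyz=[[0,0,1],[0,0,2],[0,0,3],[0,0,3]], rot=[[0,0,0],[0,0,0],[0,0,0],[0,0,0]])

```text
clock: 2.82
tool_pos: [0.6102, 0.0696, 0.1415]
ee_rot: [3.135, -0.196, 0.002]
contact_force: [-7.8, 0.0, 14.3]
opening: 0.004
gripper_force: 6.7
```

>>> move_arm(grip=[1,1,1,1,1], xyz=[[0,0,-10],[0,0,-25],[0,0,-45],[0,0,-65],[0,0,-65]], rot=[[0,0,0],[0,0,0],[0,0,0],[0,0,0],[0,0,0]])

```text
clock: 3.23
tool_pos: [0.6126, 0.0698, 0.2087]
ee_rot: [-3.135, 0.196, -0.016]
contact_force: [0.3, 0.3, 1.2]
opening: 0.003
gripper_force: 0.0
```

Run:
```python
from h import *
st();x,y=box(-.02,-.045);print(x,y);go(x,y,.15);go(x,y,.088)
im=snap('side','s2.png');cv2.imwrite('pics/s2c.png',cv2.resize(im[100:260,200:400,::-1],None,fx=3,fy=3))
```

```text
t 3.23 pos [0.6126 0.0698 0.2087] yaw -7.2 F [0.3 0.3 1.2] open 0.003 gf 0.0 j [ 0.03  0.06  1.76 -0.    1.31  1.72]
0.47905833141843995 -0.039763034755411784
shift [-119.5  125.5   57.4] rot [-0.08 -0.56 -0.01]
shift [-120.1  125.5  119.4] rot [-0.08 -0.56 -0.01]
```

View pics/s2c.png

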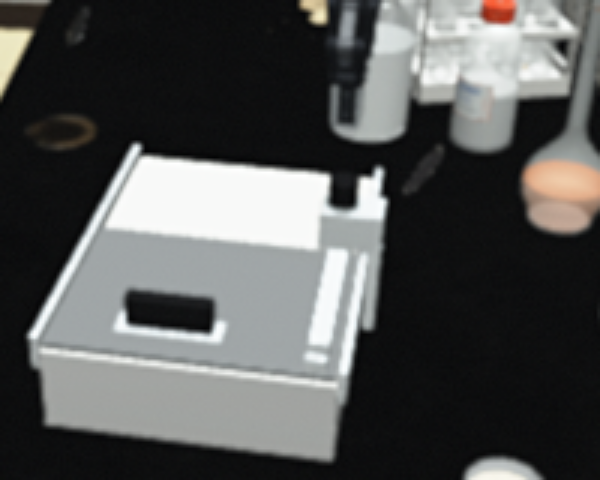

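The button at (343,190) now stands high, so it is free. Next I'll move to the bar and open the gripper.

>>> move_arm(grip=[0,-0.3,-0.3,-0.3,-0.3,-0.3,-0.3], xyz=[[-24,25,0],[-48,50,0],[-72,75,0],[-96,100,20],[-120,125,50],[-120,125,57],[-120,125,57]], rot=[[0,0,0],[0,0,0],[0,0,0],[0,0,0],[0,0,0],[0,0,0],[0,0,0]])

```text
clock: 3.87
tool_pos: [0.4711, -0.0395, 0.1413]
ee_rot: [-3.134, 0.2, 0.012]
contact_force: [-0.3, 0.0, 0.0]
opening: 0.647
gripper_force: 0.0
```

Run:
```python
from h import *
st();x,y=box(-.02,-.045);go(x,y,.088)
```

```text
t 3.87 pos [ 0.4711 -0.0395  0.1413] yaw -7.3 F [-0.3  0.   0. ] open 0.647 gf 0.0 j [-0.2  -0.2   2.12  0.    1.23  1.5 ]
shift [ 8.4 -0.7 53.2] rot [-0.03  0.44 -0.14]
```

>>> move_arm(grip=[-0.3,-0.3,-0.3,-0.3,1,1,1,1,1,1], xyz=[[8,0,20],[8,0,40],[8,0,52],[8,0,52],[8,0,52],[8,0,52],[8,0,52],[8,0,52],[8,0,52],[8,0,52]], rot=[[0,0,0],[0,0,0],[0,0,0],[0,0,0],[0,0,0],[0,0,0],[0,0,0],[0,0,0],[0,0,0],[0,0,0]])

```text
clock: 4.7
tool_pos: [0.4845, -0.0372, 0.0962]
ee_rot: [-3.128, 0.197, -0.006]
contact_force: [2.4, 13.7, 1.7]
opening: 0.143
gripper_force: 60.5
```

Run:
```python
from h import *
st();x,y=box(-.02,-.045+.150);s=ctrl.state();go(x,y,s['tool_pos'][2])
```

```text
t 4.7 pos [ 0.4845 -0.0372  0.0962] yaw -7.2 F [ 2.4 13.7  1.7] open 0.143 gf 60.5 j [-0.19 -0.12  2.13  0.01  1.13  1.5 ]
shift [  -5.3 -146.7    1. ] rot [-0.42 -0.19 -0.06]
```

>>> move_arm(grip=[1,1,1,1,1,1,1,1,1,1,1,1], xyz=[[0,-12,0],[0,-25,0],[0,-40,0],[0,-55,0],[0,-70,0],[0,-85,0],[0,-100,0],[0,-115,0],[0,-130,0],[0,-140,0],[0,-147,0],[0,-147,0]], rot=[[0,0,0],[0,0,0],[0,0,0],[0,0,0],[0,0,0],[0,0,0],[0,0,0],[0,0,0],[0,0,0],[0,0,0],[0,0,0],[0,0,0]])

```text
clock: 5.7
tool_pos: [0.5025, 0.1073, 0.0962]
ee_rot: [-3.134, 0.194, -0.005]
contact_force: [-0.5, 1.3, 6.1]
opening: 0.144
gripper_force: 61.2
```

Run:
```python
from h import *
st();x,y=box(-.02,-.045+.150);s=ctrl.state();go(x,y,s['tool_pos'][2])
```

```text
t 5.7 pos [0.5025 0.1073 0.0962] yaw -7.1 F [-0.5  1.3  6.1] open 0.144 gf 61.2 j [ 0.11 -0.05  2.07  0.    1.12  1.8 ]
shift [-5.  -1.2 -0. ] rot [-0.09 -0.17  0.05]
```

>>> move_arm(grip=[1,1,1,1,1,1], xyz=[[0,-2,0],[0,-4,0],[0,-6,0],[0,-7,0],[0,-7,0],[0,-7,0]], rot=[[0,0,0],[0,0,0],[0,0,0],[0,0,0],[0,0,0],[0,0,0]])

```text
clock: 6.2
tool_pos: [0.5031, 0.1119, 0.0962]
ee_rot: [3.134, -0.195, 0.003]
contact_force: [-2.0, -4.9, 7.7]
opening: 0.145
gripper_force: 61.3
```

>>> move_arm(grip=[-0.2,-0.2,-0.2,-0.2,-0.2,0,1,1,1,1], xyz=[[0,4,0],[0,4,0],[0,4,0],[0,4,-25],[0,4,-60],[0,4,-95],[0,4,-105],[0,4,-105],[0,4,-105],[0,4,-105]], rot=[[0,0,0],[0,0,0],[0,0,0],[0,0,0],[0,0,0],[0,0,0],[0,0,0],[0,0,0],[0,0,0],[0,0,0]])

```text
clock: 7.03
tool_pos: [0.5004, 0.1085, 0.1969]
ee_rot: [3.135, -0.196, -0.006]
contact_force: [-0.2, 0.2, -0.1]
opening: 0.002
gripper_force: 0.0
```

Run:
```python
from h import *
st();go(.6115,.0715,.18);go(.6115,.0715,.1375)
```

```text
t 7.03 pos [0.5004 0.1085 0.1969] yaw -7.1 F [-0.2  0.2 -0.1] open 0.002 gf 0.0 j [ 0.11 -0.16  1.99  0.    1.32  1.8 ]
shift [114.9  22.9  16.5] rot [ 0.04  0.21 -0.  ]
shift [115.1  22.8  59. ] rot [ 0.04  0.21 -0.  ]
```

>>> move_arm(grip=[1,1,1,1,1,1,1,1,1,1,1,1], xyz=[[30,6,0],[60,12,0],[90,18,0],[115,23,5],[115,23,17],[115,23,30],[115,23,42],[115,23,50],[115,23,55],[115,23,58],[115,23,59],[115,23,59]], rot=[[0,0,0],[0,0,0],[0,0,0],[0,0,0],[0,0,0],[0,0,0],[0,0,0],[0,0,0],[0,0,0],[0,0,0],[0,0,0],[0,0,0]])

```text
clock: 8.03
tool_pos: [0.6116, 0.0714, 0.1415]
ee_rot: [3.135, -0.195, -0.003]
contact_force: [-5.0, -2.8, 9.4]
opening: -0.001
gripper_force: 4.0
```

>>> move_arm(grip=[1,1,1,0,-1,-1,-1], xyz=[[0,0,-10],[0,0,-30],[0,0,-60],[0,30,-70],[0,60,-70],[0,100,-70],[0,140,-70]], rot=[[0,0,0],[0,0,0],[0,0,0],[0,0,0],[0,0,0],[0,0,0],[0,0,0]])

```text
clock: 8.62
tool_pos: [0.5948, -0.0675, 0.2109]
ee_rot: [-3.135, 0.192, -0.001]
contact_force: [1.6, 0.6, -0.1]
opening: 0.567
gripper_force: 0.0
```

Run:
```python
from h import *
st()
im=snap('side','s3.png');cv2.imwrite('pics/s3c.png',cv2.resize(im[100:360,150:410,::-1],None,fx=2.3,fy=2.3))
b=cv2.resize(snap('top','t3.png')[130:330,160:400,::-1],None,fx=3,fy=3)
cv2.imwrite('pics/t3c.png',b)
```

```text
t 8.62 pos [ 0.5948 -0.0675  0.2109] yaw -7.0 F [ 1.6  0.6 -0.1] open 0.567 gf 0.0 j [-0.2   0.02  1.79  0.    1.33  1.49]
```

View pics/s3c.png

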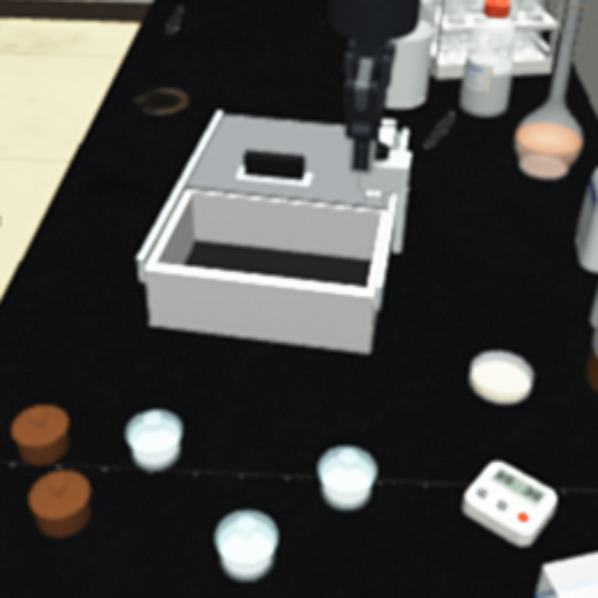

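View pics/t3c.png

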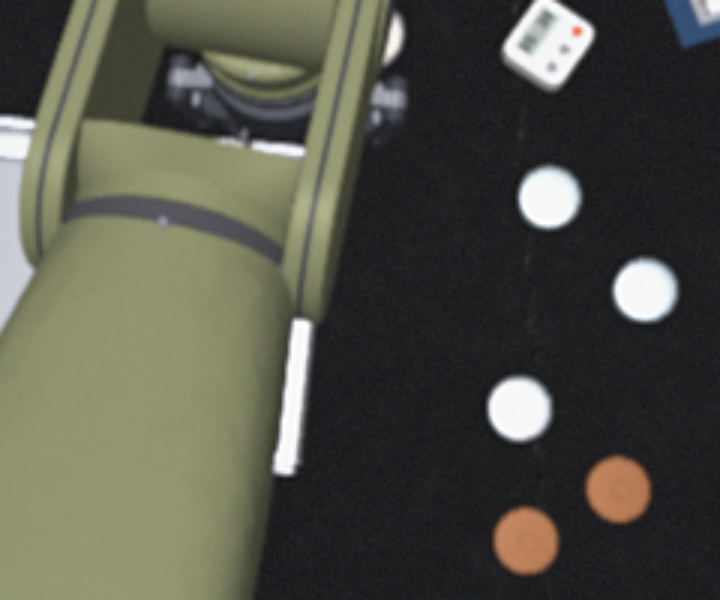

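The bay is open, with the bar at its far position (274,165), and the bottles are unmoved at (549,197), (645,290) and (520,408). The button is hidden, so I'll check it on the next view.

Run:
```python
from h import *
go(.420,-.239,.12)
```

```text
shift [-151.1  188.8   90.6] rot [ 0.05  0.01 -0.3 ]
```

>>> move_arm(grip=[-0.2,-0.2,-0.2,-0.2,-0.2,-0.2,-0.2,-0.2,-0.2], xyz=[[-22,27,0],[-44,54,0],[-66,81,0],[-88,108,0],[-110,135,0],[-132,165,30],[-151,189,60],[-151,189,90],[-151,189,90]], rot=[[0,0,0],[0,0,0],[0,0,0],[0,0,0],[0,0,0],[0,0,0],[0,0,0],[0,0,0],[0,0,0]])

```text
clock: 9.47
tool_pos: [0.4169, -0.2334, 0.1133]
ee_rot: [-3.128, 0.2, 0.017]
contact_force: [-0.8, 1.0, -0.8]
opening: 0.601
gripper_force: 0.0
```

Run:
```python
from h import *
st();go(.420,-.239,.033)
a=snap('side','s4.png')[110:340,160:400,::-1];b=snap('top','t4.png')[130:330,100:400,::-1]
cv2.imwrite('pics/s4c.png',np.hstack([cv2.resize(a,(400,384)),cv2.resize(b,(400,384))]))
```

```text
t 9.47 pos [ 0.4169 -0.2334  0.1133] yaw -7.3 F [-0.8  1.  -0.8] open 0.601 gf 0.0 j [-0.62 -0.15  2.13  0.    1.18  1.07]
shift [ 4.7  5.7 80.2] rot [-0.39  0.64 -0.16]
```

View pics/s4c.png

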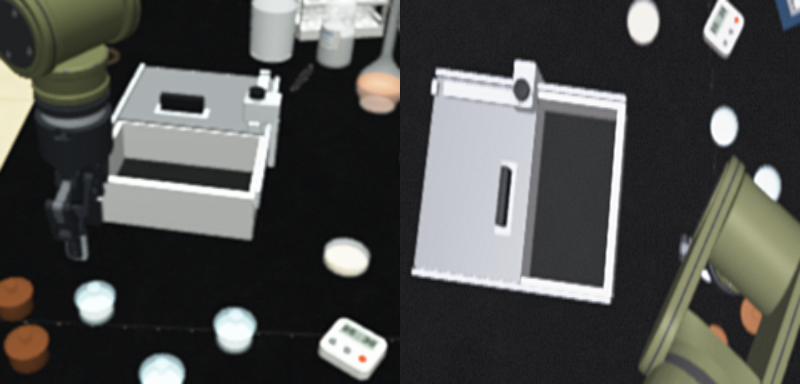

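The button at left crop (257,93) sits low, so the lid is locked open, and bottle A is unmoved at (95,302). I'll let the arm settle and then measure the offset.

>>> move_arm(grip=[-0.2,-0.2,-0.2,-0.2], xyz=[[0,0,20],[0,0,40],[0,0,40],[0,0,40]], rot=[[0,0,0],[0,0,0],[0,0,0],[0,0,0]])

```text
clock: 9.9
tool_pos: [0.4234, -0.2356, 0.0818]
ee_rot: [3.136, -0.193, 0.001]
contact_force: [-0.6, -0.7, 0.8]
opening: 0.603
gripper_force: 0.0
```

Run:
```python
from h import *
st();go(.420,-.239,.033)
```

```text
t 9.9 pos [ 0.4234 -0.2356  0.0818] yaw -7.0 F [-0.6 -0.7  0.8] open 0.603 gf 0.0 j [-0.62 -0.1   2.14  0.    1.1   1.07]
shift [-3.   3.7 48.8] rot [ 0.01 -0.05  0.1 ]
```

>>> move_arm(grip=[-0.2,-0.2,-0.2,-0.2,1,1,1,1,1,1], xyz=[[-3,4,20],[-3,4,40],[-3,4,49],[-3,4,49],[-3,4,49],[-3,4,49],[-3,4,49],[-3,4,49],[-3,4,49],[-3,4,49]], rot=[[0,0,0],[0,0,0],[0,0,0],[0,0,0],[0,0,0],[0,0,0],[0,0,0],[0,0,0],[0,0,0],[0,0,0]])

```text
clock: 10.73
tool_pos: [0.4199, -0.2404, 0.033]
ee_rot: [3.134, -0.196, 0.004]
contact_force: [-0.1, 2.1, 6.6]
opening: 0.151
gripper_force: 58.6
```

Run:
```python
from h import *
st();go(.420,-.239,.16);x,y=box(-.07,-.025);print(x,y);go(x,y,.16)
```

```text
t 10.73 pos [ 0.4199 -0.2404  0.033 ] yaw -7.2 F [-0.1  2.1  6.6] open 0.151 gf 58.6 j [-0.63 -0.03  2.17  0.    1.    1.06]
shift [   0.3   -1.3 -127. ] rot [ 0.05 -0.16 -0.01]
0.4319341215380287 -0.013699480831455967
shift [ -15.9 -226.3 -127.2] rot [ 0.05 -0.16 -0.01]
```

>>> move_arm(grip=[1,1,1,1,1,1,1,1,1,1,1,1], xyz=[[0,0,-25],[0,0,-55],[0,0,-90],[0,0,-127],[-2,-25,-127],[-5,-60,-127],[-7,-95,-127],[-10,-130,-127],[-12,-165,-127],[-14,-200,-127],[-16,-226,-127],[-16,-226,-127]], rot=[[0,0,0],[0,0,0],[0,0,0],[0,0,0],[0,0,0],[0,0,0],[0,0,0],[0,0,0],[0,0,0],[0,0,0],[0,0,0],[0,0,0]])

```text
clock: 11.73
tool_pos: [0.4304, -0.01, 0.1581]
ee_rot: [-3.135, 0.188, 0.0]
contact_force: [0.7, -0.1, -1.1]
opening: 0.152
gripper_force: 58.9
```

Run:
```python
from h import *
im=snap('side','s5.png');st();x,y=box(-.07,-.025);go(x,y,.04)
cv2.imwrite('pics/s5c.png',cv2.resize(im[90:290,170:390,::-1],None,fx=2.5,fy=2.5))
```

```text
t 11.78 pos [ 0.4305 -0.0118  0.1581] yaw -6.9 F [ 0.7 -0.1 -1.3] open 0.152 gf 58.9 j [-0.15 -0.33  2.2  -0.    1.28  1.54]
shift [  1.7   1.7 118.1] rot [0.01 0.01 0.24]
```

View pics/s5c.png

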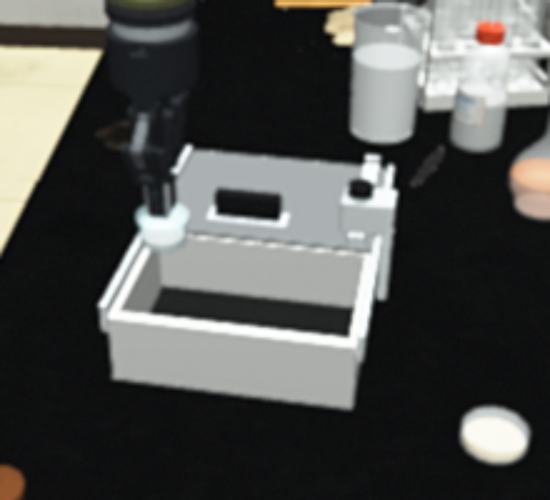

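The bottle hangs upright at (162,225), over the bay. I'll lower it gently.

>>> move_arm(grip=[1,1,1,1,1,1,1,0.3,0,-0.2,-0.2,-0.2], xyz=[[1,1,25],[1,1,50],[1,1,75],[1,1,98],[1,1,110],[1,1,117],[1,1,118],[1,1,118],[1,1,118],[1,1,118],[1,1,90],[1,1,50]], rot=[[0,0,0],[0,0,0],[0,0,0],[0,0,0],[0,0,0],[0,0,0],[0,0,0],[0,0,0],[0,0,0],[0,0,0],[0,0,0],[0,0,0]])

```text
clock: 12.78
tool_pos: [0.4286, -0.0143, 0.1057]
ee_rot: [-3.135, 0.196, 0.013]
contact_force: [1.0, -0.1, -0.6]
opening: 0.601
gripper_force: 0.0
```

Run:
```python
from h import *
im=snap('side','s6.png');st();go(.511,-.343,.16)
cv2.imwrite('pics/s6c.png',cv2.resize(im[110:380,150:350,::-1],None,fx=2.2,fy=2.2))
```

```text
t 12.83 pos [ 0.4357 -0.0153  0.1169] yaw -7.1 F [5.6 0.2 6.2] open 0.6 gf 0.0 j [-0.16 -0.28  2.23 -0.    1.18  1.54]
shift [115.9 315.8 -41.7] rot [ 0.03 -0.59  0.  ]
```

View pics/s6c.png

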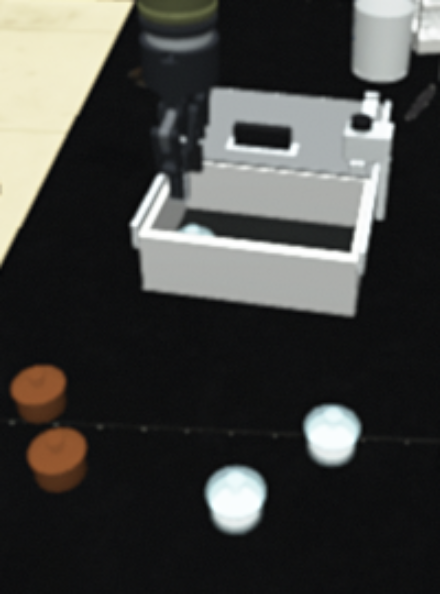

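Bottle A is in the bay (196,232), and B and C are unmoved at (236,497) and (332,433). Next is B.

>>> move_arm(grip=[-0.2,-0.2,-0.2,-0.2,-0.2,-0.2,-0.2,-0.2,-0.2,-0.2,-0.2,-0.2], xyz=[[0,0,-35],[12,32,-42],[24,66,-42],[36,100,-42],[48,134,-42],[60,168,-42],[72,202,-42],[84,236,-42],[96,270,-30],[108,300,0],[116,316,30],[116,316,30]], rot=[[0,0,0],[0,0,0],[0,0,0],[0,0,0],[0,0,0],[0,0,0],[0,0,0],[0,0,0],[0,0,0],[0,0,0],[0,0,0],[0,0,0]])

```text
clock: 13.83
tool_pos: [0.5049, -0.3439, 0.0714]
ee_rot: [-3.131, 0.2, 0.012]
contact_force: [-1.8, 2.0, -0.7]
opening: 0.6
gripper_force: 0.0
```

>>> move_arm(grip=[-0.2,-0.2,-0.2], xyz=[[0,0,0],[0,0,0],[0,0,0]], rot=[[0,0,0],[0,0,0],[0,0,0]])

```text
clock: 14.08
tool_pos: [0.5086, -0.3428, 0.0808]
ee_rot: [3.133, -0.194, 0.005]
contact_force: [0.5, -0.7, 0.4]
opening: 0.602
gripper_force: 0.0
```

Run:
```python
from h import *
st();go(.511,-.343,.033)
```

```text
t 14.08 pos [ 0.5086 -0.3428  0.0808] yaw -7.1 F [ 0.5 -0.7  0.4] open 0.602 gf 0.0 j [-0.68  0.18  1.86  0.    1.1   1.01]
shift [ 2.2 -0.2 47.8] rot [ 0.11 -0.2   0.04]
```

>>> move_arm(grip=[-0.2,-0.2,-0.2,-0.2,1,1,1,1,1,1], xyz=[[2,0,20],[2,0,38],[2,0,47],[2,0,47],[2,0,47],[2,0,47],[2,0,47],[2,0,47],[2,0,47],[2,0,47]], rot=[[0,0,0],[0,0,0],[0,0,0],[0,0,0],[0,0,0],[0,0,0],[0,0,0],[0,0,0],[0,0,0],[0,0,0]])

```text
clock: 14.92
tool_pos: [0.5105, -0.3434, 0.0331]
ee_rot: [3.134, -0.196, 0.004]
contact_force: [-0.1, 2.7, 6.4]
opening: 0.152
gripper_force: 58.6
```

Run:
```python
from h import *
st();x,y=box(0,-.025);print(x,y);go(x,y,.16)
```

```text
t 14.92 pos [ 0.5105 -0.3434  0.0331] yaw -7.2 F [-0.1  2.7  6.4] open 0.152 gf 58.6 j [-0.68  0.24  1.87  0.    1.02  1.02]
0.501390573288021 -0.022405875624997226
shift [ -48.7 -317.3 -127.3] rot [ 0.05 -0.13 -0.01]
```

>>> move_arm(grip=[1,1,1,1,1,1,1,1,1,1,1,1], xyz=[[0,0,-25],[0,0,-60],[-4,-25,-95],[-9,-60,-122],[-15,-95,-127],[-21,-130,-127],[-27,-165,-127],[-33,-200,-127],[-38,-235,-127],[-43,-270,-127],[-47,-300,-127],[-49,-317,-127]], rot=[[0,0,0],[0,0,0],[0,0,0],[0,0,0],[0,0,0],[0,0,0],[0,0,0],[0,0,0],[0,0,0],[0,0,0],[0,0,0],[0,0,0]])

```text
clock: 15.92
tool_pos: [0.4996, -0.0196, 0.1581]
ee_rot: [-3.135, 0.193, 0.0]
contact_force: [0.5, 0.6, -0.4]
opening: 0.156
gripper_force: 58.7
```

>>> move_arm(grip=[1,1,1], xyz=[[0,0,25],[0,0,40],[0,0,40]], rot=[[0,0,0],[0,0,0],[0,0,0]])

```text
clock: 16.17
tool_pos: [0.4975, -0.0214, 0.1145]
ee_rot: [-3.135, 0.194, 0.011]
contact_force: [-0.9, 0.8, -1.4]
opening: 0.154
gripper_force: 58.7
```

Run:
```python
from h import *
st();x,y=box(0,-.025);go(x,y,.04)
```

```text
t 16.17 pos [ 0.4975 -0.0214  0.1145] yaw -7.1 F [-0.9  0.8 -1.4] open 0.154 gf 58.7 j [-0.15 -0.11  2.09 -0.    1.17  1.54]
shift [ 4.5  0.5 74.5] rot [0.   0.4  0.05]
```

>>> move_arm(grip=[1,1,1,1,1,1,0.3,0,-0.2,-0.2,-0.2,-0.2], xyz=[[0,0,25],[0,0,50],[0,0,68],[0,0,76],[0,0,79],[0,0,79],[0,0,79],[0,0,79],[0,0,79],[0,0,55],[0,0,15],[0,0,-25]], rot=[[0,0,0],[0,0,0],[0,0,0],[0,0,0],[0,0,0],[0,0,0],[0,0,0],[0,0,0],[0,0,0],[0,0,0],[0,0,0],[0,0,0]])

```text
clock: 17.17
tool_pos: [0.499, -0.0221, 0.1434]
ee_rot: [-3.135, 0.196, 0.005]
contact_force: [1.3, 0.1, 0.6]
opening: 0.601
gripper_force: 0.0
```

Run:
```python
from h import *
im=snap('side','s7.png');st();go(.588,-.2697,.16)
cv2.imwrite('pics/s7c.png',cv2.resize(im[110:380,150:350,::-1],None,fx=2.2,fy=2.2))
```

```text
t 17.22 pos [ 0.5051 -0.0229  0.1543] yaw -7.1 F [4.2 0.8 6.5] open 0.598 gf 0.0 j [-0.15 -0.15  2.05  0.    1.22  1.54]
shift [113.  234.5  -4. ] rot [ 0.02 -0.8   0.  ]
```

View pics/s7c.png

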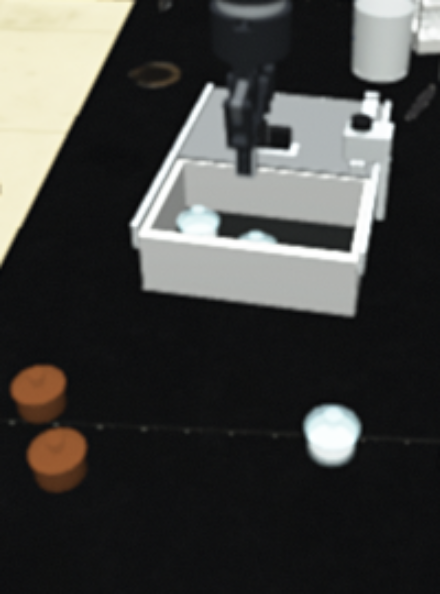

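Bottles A (198,220) and B (257,240) stand in the bay. A seems to have been nudged towards +y, and I'll check it from above at the end. C is unmoved at (332,433).

>>> move_arm(grip=[-0.2,-0.2,-0.2,-0.2,-0.2,-0.2,-0.2,-0.2,-0.2,-0.2,-0.2,-0.2], xyz=[[14,29,-8],[28,58,-8],[42,87,-8],[56,116,-8],[70,145,-8],[84,174,-8],[98,203,5],[113,235,30],[113,235,60],[113,235,75],[113,235,75],[113,235,75]], rot=[[0,0,0],[0,0,0],[0,0,0],[0,0,0],[0,0,0],[0,0,0],[0,0,0],[0,0,0],[0,0,0],[0,0,0],[0,0,0],[0,0,0]])

```text
clock: 18.22
tool_pos: [0.5824, -0.2684, 0.0674]
ee_rot: [-3.134, 0.195, 0.004]
contact_force: [0.3, -0.2, -0.3]
opening: 0.601
gripper_force: 0.0
```

Run:
```python
from h import *
st();go(.588,-.2697,.033)
for u,v in((240,211),(266.8,219)):
    w=px2w('side',u,v,.036)[:2]-BX; c,s=np.cos(BY),np.sin(BY); print('box',(c*w[0]+s*w[1]).round(3),(-s*w[0]+c*w[1]).round(3))
```

```text
t 18.22 pos [ 0.5824 -0.2684  0.0674] yaw -7.1 F [ 0.3 -0.2 -0.3] open 0.601 gf 0.0 j [-0.52  0.25  1.79  0.    1.1   1.18]
shift [ 5.8  0.6 34.3] rot [-0.07  0.14  0.03]
box -0.07 0.006
box 0.002 -0.014
```

>>> move_arm(grip=[-0.2,-0.2,-0.2,-0.2,1,1,1,1,1,1], xyz=[[6,1,10],[6,1,25],[6,1,34],[6,1,34],[6,1,34],[6,1,34],[6,1,34],[6,1,34],[6,1,34],[6,1,34]], rot=[[0,0,0],[0,0,0],[0,0,0],[0,0,0],[0,0,0],[0,0,0],[0,0,0],[0,0,0],[0,0,0],[0,0,0]])

```text
clock: 19.05
tool_pos: [0.5894, -0.2714, 0.035]
ee_rot: [3.135, -0.196, 0.002]
contact_force: [-0.2, 0.7, 2.1]
opening: 0.15
gripper_force: 58.5
```

Run:
```python
from h import *
st();x,y=box(.068,-.028);print(x,y);go(x,y,.16)
```

```text
t 19.05 pos [ 0.5894 -0.2714  0.035 ] yaw -7.2 F [-0.2  0.7  2.1] open 0.15 gf 58.5 j [-0.51  0.31  1.79  0.    1.04  1.18]
0.5684894237825759 -0.033840221356579825
shift [ -50.2 -233.1 -125.1] rot [ 0.02 -0.06 -0.01]
```

>>> move_arm(grip=[1,1,1,1,1,1,1,1,1,1,1,1], xyz=[[0,0,-25],[0,0,-60],[-6,-25,-95],[-13,-60,-120],[-21,-95,-125],[-29,-130,-125],[-37,-165,-125],[-44,-200,-125],[-50,-233,-125],[-50,-233,-100],[-50,-233,-85],[-50,-233,-85]], rot=[[0,0,0],[0,0,0],[0,0,0],[0,0,0],[0,0,0],[0,0,0],[0,0,0],[0,0,0],[0,0,0],[0,0,0],[0,0,0],[0,0,0]])

```text
clock: 20.05
tool_pos: [0.5656, -0.0327, 0.1154]
ee_rot: [-3.135, 0.194, 0.011]
contact_force: [-0.6, 0.8, -1.4]
opening: 0.148
gripper_force: 58.6
```

Run:
```python
from h import *
st();x,y=box(.068,-.028);go(x,y,.042)
```

```text
t 20.05 pos [ 0.5656 -0.0327  0.1154] yaw -7.1 F [-0.6  0.8 -1.4] open 0.148 gf 58.6 j [-0.15  0.05  1.94 -0.    1.17  1.54]
shift [ 3.6  0.8 73.4] rot [0.   0.4  0.08]
```

>>> move_arm(grip=[1,1,1,1,1,1,0.3,0,-0.2,-0.2,-0.2,-0.2], xyz=[[0,0,25],[0,0,50],[0,0,68],[0,0,75],[0,0,77],[0,0,77],[0,0,77],[0,0,77],[0,0,77],[0,0,55],[0,0,15],[0,0,-25]], rot=[[0,0,0],[0,0,0],[0,0,0],[0,0,0],[0,0,0],[0,0,0],[0,0,0],[0,0,0],[0,0,0],[0,0,0],[0,0,0],[0,0,0]])

```text
clock: 21.05
tool_pos: [0.5671, -0.0336, 0.1445]
ee_rot: [-3.135, 0.196, 0.005]
contact_force: [1.2, 0.1, 1.3]
opening: 0.596
gripper_force: 0.0
```

>>> move_arm(grip=[0,1,1,1,1,1,1], xyz=[[0,0,-30],[0,30,-60],[0,65,-60],[0,100,-60],[0,140,-60],[0,180,-60],[0,180,-60]], rot=[[0,0,0],[0,0,0],[0,0,0],[0,0,0],[0,0,0],[0,0,0],[0,0,0]])

```text
clock: 21.63
tool_pos: [0.5453, -0.2183, 0.2057]
ee_rot: [3.131, -0.205, 0.003]
contact_force: [-0.2, 1.0, -0.4]
opening: -0.002
gripper_force: 0.0
```

Run:
```python
from h import *
st();go(.6115,.0715,.21)
a=snap('side','s8.png')[110:340,180:340,::-1];b=snap('top','t8.png')[150:350,100:400,::-1]
cv2.imwrite('pics/s8c.png',np.hstack([cv2.resize(a,(334,480)),cv2.resize(b,(460,480))]))
```

```text
t 21.63 pos [ 0.5453 -0.2183  0.2057] yaw -7.5 F [-0.2  1.  -0.4] open -0.002 gf 0.0 j [-0.47  0.    1.82 -0.    1.31  1.23]
shift [  28.  -295.9   -5.3] rot [ 0.2  -0.11 -0.33]
```

View pics/s8c.png

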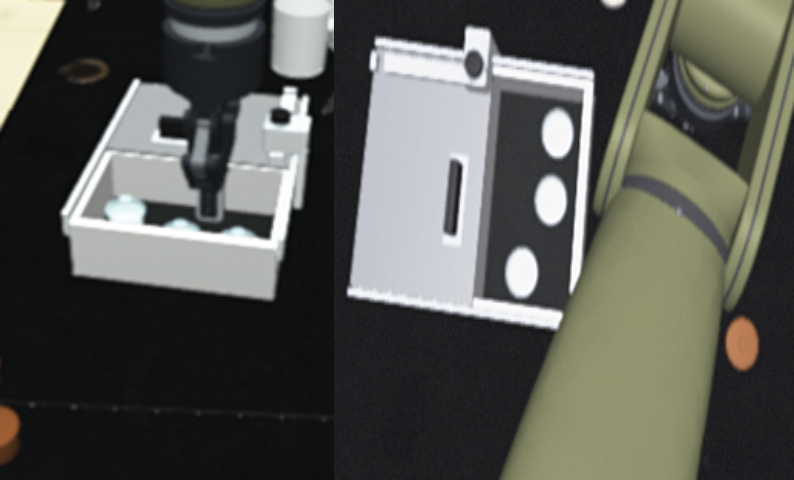

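All three bottles stand upright in the bay at (558,133), (550,200) and (522,272), and the button is low. Now I'll free the latch.

>>> move_arm(grip=[1,1,1,1,1,1,1,1,1,1,1,1], xyz=[[3,-30,-4],[6,-60,-5],[9,-90,-5],[12,-120,-5],[15,-150,-5],[18,-185,-5],[21,-220,-5],[24,-255,-5],[27,-285,-5],[28,-296,5],[28,-296,35],[28,-296,35]], rot=[[0,0,0],[0,0,0],[0,0,0],[0,0,0],[0,0,0],[0,0,0],[0,0,0],[0,0,0],[0,0,0],[0,0,0],[0,0,0],[0,0,0]])

```text
clock: 22.73
tool_pos: [0.607, 0.0796, 0.1636]
ee_rot: [3.135, -0.191, -0.014]
contact_force: [-1.2, 0.6, -2.1]
opening: 0.003
gripper_force: 0.0
```

Run:
```python
from h import *
st();go(.6115,.0715,.1375)
```

```text
t 22.73 pos [0.607  0.0796 0.1636] yaw -7.0 F [-1.2  0.6 -2.1] open 0.003 gf 0.0 j [ 0.04  0.1   1.79 -0.    1.26  1.74]
shift [ 5.6  7.4 26.1] rot [0.09 0.52 0.18]
```

>>> move_arm(grip=[1,1,1], xyz=[[3,6,0],[3,6,0],[3,6,0]], rot=[[0,0,0],[0,0,0],[0,0,0]])

```text
clock: 22.98
tool_pos: [0.6137, 0.0706, 0.171]
ee_rot: [-3.135, 0.198, -0.004]
contact_force: [-0.6, -0.1, -0.0]
opening: -0.003
gripper_force: 0.0
```

Run:
```python
from h import *
st();go(.6115,.0715,.1375)
```

```text
t 22.98 pos [0.6137 0.0706 0.171 ] yaw -7.2 F [-0.6 -0.1 -0. ] open -0.003 gf 0.0 j [ 0.03  0.1   1.78 -0.    1.26  1.72]
shift [-2.4 -0.6 33.5] rot [-0.02 -0.13 -0.08]
```

>>> move_arm(grip=[1,1,1,1,1,1,1,1], xyz=[[-2,0,12],[-2,0,20],[-2,0,26],[-2,0,30],[-2,0,32],[-2,0,33],[-2,0,33],[-2,0,33]], rot=[[0,0,0],[0,0,0],[0,0,0],[0,0,0],[0,0,0],[0,0,0],[0,0,0],[0,0,0]])

```text
clock: 23.65
tool_pos: [0.6112, 0.0712, 0.1414]
ee_rot: [3.135, -0.196, 0.001]
contact_force: [-12.5, -1.8, 22.5]
opening: -0.003
gripper_force: 11.2
```

Full stroke is reached. I'll release and move above the bar, which is now at y=+105.

>>> move_arm(grip=[1,1,1,1,0.5,0.5,-0.2,-0.2], xyz=[[0,0,-12],[0,0,-30],[0,0,-50],[0,0,-65],[-30,-6,-65],[-60,-12,-65],[-90,-18,-65],[-90,-18,-65]], rot=[[0,0,0],[0,0,0],[0,0,0],[0,0,0],[0,0,0],[0,0,0],[0,0,0],[0,0,0]])

```text
clock: 24.32
tool_pos: [0.5193, 0.1019, 0.1995]
ee_rot: [-3.135, 0.193, 0.007]
contact_force: [0.9, 0.5, -1.0]
opening: 0.526
gripper_force: 0.0
```

Run:
```python
from h import *
st();go(.500,.1095,.14);im=snap('side','s9.png')
cv2.imwrite('pics/s9c.png',cv2.resize(im[110:260,200:350,::-1],None,fx=3,fy=3))
```

```text
t 24.32 pos [0.5193 0.1019 0.1995] yaw -7.1 F [ 0.9  0.5 -1. ] open 0.526 gf 0.0 j [ 0.09 -0.12  1.95  0.    1.32  1.79]
shift [-19.8  -5.1  59.6] rot [0.   0.27 0.09]
```

View pics/s9c.png

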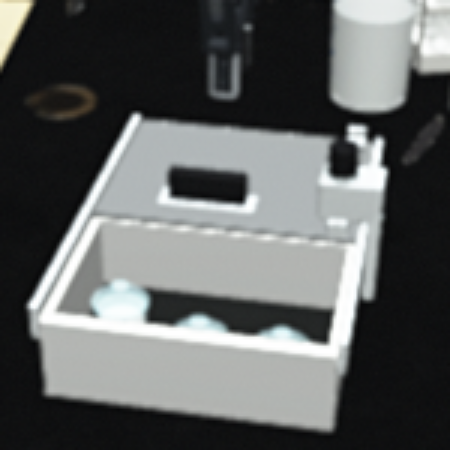

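The button at (343,158) stands high, so it is free. I've viewed 12 pictures of the 14 allowed. Now I'll grasp the bar.

>>> move_arm(grip=[-0.2,-0.2,-0.2,-0.2,-0.2,-0.2,1,1,1,1,1,1], xyz=[[-20,-5,15],[-20,-5,40],[-20,-5,70],[-20,-5,95],[-20,-5,106],[-20,-5,106],[-20,-5,106],[-20,-5,106],[-20,-5,106],[-20,-5,106],[-20,-5,106],[-20,-5,106]], rot=[[0,0,0],[0,0,0],[0,0,0],[0,0,0],[0,0,0],[0,0,0],[0,0,0],[0,0,0],[0,0,0],[0,0,0],[0,0,0],[0,0,0]])

```text
clock: 25.37
tool_pos: [0.5064, 0.1085, 0.0977]
ee_rot: [-3.135, 0.196, -0.007]
contact_force: [-0.5, 0.7, 6.5]
opening: 0.145
gripper_force: 60.5
```

>>> move_arm(grip=[1,1,1,1,1,1,1,1,1,1,1,1], xyz=[[0,10,0],[0,22,0],[0,36,0],[0,50,0],[0,64,0],[0,78,0],[0,92,0],[0,106,0],[0,120,0],[0,132,0],[0,140,0],[0,144,0]], rot=[[0,0,0],[0,0,0],[0,0,0],[0,0,0],[0,0,0],[0,0,0],[0,0,0],[0,0,0],[0,0,0],[0,0,0],[0,0,0],[0,0,0]])

```text
clock: 26.37
tool_pos: [0.4884, -0.0358, 0.0977]
ee_rot: [3.135, -0.197, 0.008]
contact_force: [0.7, 2.0, 6.5]
opening: 0.144
gripper_force: 60.5
```

>>> move_arm(grip=[1,1,1,1,1], xyz=[[0,2,0],[0,4,0],[0,6,0],[0,6,0],[0,6,0]], rot=[[0,0,0],[0,0,0],[0,0,0],[0,0,0],[0,0,0]])

```text
clock: 26.78
tool_pos: [0.4882, -0.0377, 0.0977]
ee_rot: [-3.128, 0.197, -0.009]
contact_force: [3.4, 14.2, 7.0]
opening: 0.148
gripper_force: 60.6
```

At the shut stop with 14 N. I'll release, go to the latch and press.

>>> move_arm(grip=[-0.2,-0.2,-0.2,-0.2,-0.2,0,1,1,1,1], xyz=[[0,-3,0],[0,-4,0],[0,-4,0],[0,-4,-25],[0,-4,-60],[0,-4,-95],[0,-4,-105],[0,-4,-105],[0,-4,-105],[0,-4,-105]], rot=[[0,0,0],[0,0,0],[0,0,0],[0,0,0],[0,0,0],[0,0,0],[0,0,0],[0,0,0],[0,0,0],[0,0,0]])

```text
clock: 27.62
tool_pos: [0.4851, -0.0366, 0.198]
ee_rot: [-3.135, 0.196, 0.006]
contact_force: [-0.8, 0.1, -0.2]
opening: -0.0
gripper_force: 0.0
```

Run:
```python
from h import *
st();go(.6115,.0715,.1375)
```

```text
t 27.62 pos [ 0.4851 -0.0366  0.198 ] yaw -7.2 F [-0.8  0.1 -0.2] open -0.0 gf 0.0 j [-0.19 -0.22  2.04 -0.    1.33  1.51]
shift [ 112.1 -123.1   60.1] rot [-0.    0.21 -0.02]
```

>>> move_arm(grip=[1,1,1,1,1,1,1,1,1,1], xyz=[[22,-25,0],[44,-50,0],[66,-75,0],[88,-100,0],[112,-123,5],[112,-123,18],[112,-123,22],[112,-123,22],[112,-123,22],[112,-123,22]], rot=[[0,0,0],[0,0,0],[0,0,0],[0,0,0],[0,0,0],[0,0,0],[0,0,0],[0,0,0],[0,0,0],[0,0,0]])

```text
clock: 28.45
tool_pos: [0.6121, 0.0707, 0.1781]
ee_rot: [3.135, -0.197, -0.001]
contact_force: [0.4, -0.8, 0.8]
opening: 0.001
gripper_force: 0.0
```

Run:
```python
from h import *
st();go(.6115,.0715,.1375)
```

```text
t 28.45 pos [0.6121 0.0707 0.1781] yaw -7.2 F [ 0.4 -0.8  0.8] open 0.001 gf 0.0 j [ 0.03  0.09  1.78 -0.    1.27  1.72]
shift [-0.7 -0.7 40.6] rot [ 0.01  0.04 -0.06]
```

>>> move_arm(grip=[1,1,1,1,1,1,1,1,1], xyz=[[0,0,10],[0,0,20],[0,0,28],[0,0,34],[0,0,37],[0,0,39],[0,0,40],[0,0,40],[0,0,40]], rot=[[0,0,0],[0,0,0],[0,0,0],[0,0,0],[0,0,0],[0,0,0],[0,0,0],[0,0,0],[0,0,0]])

```text
clock: 29.2
tool_pos: [0.6136, 0.071, 0.1415]
ee_rot: [3.135, -0.196, 0.003]
contact_force: [-4.4, -1.0, 13.8]
opening: -0.003
gripper_force: 7.2
```

>>> move_arm(grip=[1,1,1,1,1,1,1,1,1], xyz=[[0,0,-12],[0,0,-30],[0,0,-50],[0,0,-75],[0,30,-75],[0,60,-75],[0,90,-75],[0,90,-75],[0,90,-75]], rot=[[0,0,0],[0,0,0],[0,0,0],[0,0,0],[0,0,0],[0,0,0],[0,0,0],[0,0,0],[0,0,0]])

```text
clock: 29.95
tool_pos: [0.6009, -0.0188, 0.2124]
ee_rot: [-3.135, 0.2, 0.003]
contact_force: [0.1, 0.8, 0.2]
opening: 0.002
gripper_force: 0.0
```

Run:
```python
from h import *
st();im=snap('side','s10.png')
cv2.imwrite('pics/s10c.png',cv2.resize(im[110:360,150:400,::-1],None,fx=2.4,fy=2.4))
```

```text
t 29.95 pos [ 0.6009 -0.0188  0.2124] yaw -7.3 F [0.1 0.8 0.2] open 0.002 gf 0.0 j [-0.12  0.03  1.78  0.    1.33  1.58]
```

View pics/s10c.png

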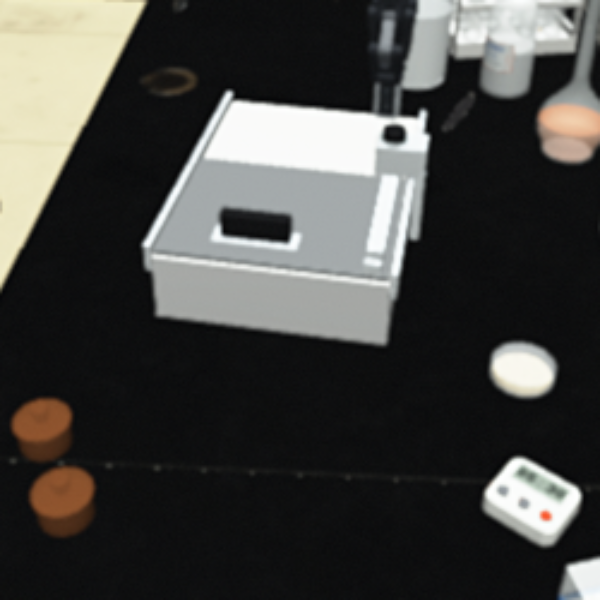

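The lid is shut, with its bar at (256,224). The button at (395,134) is low, so it is locked. No bottles are left on the bench, and the bystanders are untouched. I'll hand it in.

```bash
python3 -c "
from rig import ctrl
print(ctrl.finish_job())"
```

```text
the job is handed in; nothing more can be done
None
```

The job is handed in at about 30 s on the robot's clock: all three bottles stand in the box with the lid shut and locked, and the petri dish, timer and brown look-alikes were left alone; the hand-in call gave no verdict.

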